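# Close the gap fixture and feel its gap with the taper gauge

## Task

On the gap fixture, push the carriage along its slide towards the sprung plate until the spring detent snaps and it is fully home. Then take the taper gauge (the one with the flat blade and rectangular handle) from its stand and slide its blade down between the two plates until it drags snugly, touching both plates with the sprung plate just giving way by a millimetre or two, not pushed back near its stop. Finish while still holding the gauge upright and still at that depth, do not let go; leave the round plug gauge and everything else where they are.

Things in the scene. Friction and masses are not known exactly. Their poses are not given: they have to be found in the camera images.
- fixture: Fixed gap fixture, aluminium base 100 x 196 x 8 mm (y -135 to +61). Origin: on the bench under the gap; z up. The carriage slides along +y to the sprung plate; the gap is measured along y. Both plates are 40 mm wide (x = -20 to 20), with rounded lips (radius 4 mm) at z = 88 mm; the gap is empty down to the base's top at z = 8 mm. With the carriage home the gap's middle is near y = 0.
- carriage (a joint): Travel of the grey carriage along the fixture's +y, m: starts at 0 to 0.018, home at its stop 0.045. A spring plunger on the +x side resists from 0.032 to 0.039 (up to about 20 N), then snaps it home from 0.041 on and holds it with about 10 N; friction else 1 N. Home, the inner face of its 8 mm thick plate is at fixture y = -3 mm.
- carriage_post (a point): Centre of the top of the round upright steel post on the carriage (16 mm diameter, from z = 23 mm to z = 85 mm), 62 mm behind the gap (at fixture x = 0, y = -62 mm when home); to pinch or to push from behind. Come to it from the left or from close to the base: a microscope overhangs the bench on the right, at about x 0.65, y -0.3 m.
- spring_block: Fixed grey block 60 x 24 x 66 mm that carries the sprung plate; top at z = 74 mm, spans y = +27 to +51 mm. Its frame is parallel to the fixture's, the origin within 0.6 mm of the fixture's along y (so the gap with the carriage home is 5.4 to 6.6 mm).
- gap_plate (a joint): How far the sprung steel plate (40 mm wide, 8 mm thick, lip at z = 88 mm) is pushed back along the fixture's +y, in m: 0 at rest, stop at 0.006. Its spring needs 4 N to begin to move and 0.6 N more for each mm.
- gap_plate_face (a point): Point on the inner face of the sprung plate, middle of its width, at lip height (z = 88 mm); it moves with the plate; at rest at y = +3 mm of the spring block.
- stand: Fixed grey plastic gauge stand, foot 130 x 52 mm, top at z = 86 mm. Origin: centre of its underside. Two places, at x = -35 and +35 mm (y = 0); either gauge may be in either, upright in a slot 3 mm wider than its blade, its handle resting on the stand's top.
- taper_gauge: 90 g. Dark handle 26 (x) x 16 (y) x 42 (z) mm with grooves; below it a steel blade 18 mm wide (x), 70 mm long, tapering evenly on both faces from 10.75 mm thick (y) at the handle to 2 mm at the tip. Origin: centre of the handle's underside, z up. Grip the 16 mm across, fingers closing along y; lift 75 mm to clear the stand. Pushed down between the plates it drags with 3 to 8 N.
- blade_tip (a point): Middle of the tip of the taper gauge's blade, 70 mm below its origin.
- plug_gauge: Plug gauge, not to be used: round dark handle 22 mm in diameter, 40 mm high, with a round pin 9 mm in diameter and 60 mm long below it. Origin: centre of the handle's underside.
- vial_b: Small vial with a cap, 22 x 22 x 45 mm, bystander. Origin: centre of its underside.
- swab_tub: Tub of swabs, 67 x 67 x 90 mm, bystander. Origin: centre of its underside.
- cutters: Side cutters lying flat, 45 x 125 x 12 mm, bystander. Origin: centre of the underside.
- tweezers_black: Black tweezers lying flat, 12 x 126 x 9 mm, bystander. Origin: centre of the underside.

How it is judged:
By the outcome, as a careful person would: the job done as asked, in the order asked, and still so for the second after the job is handed in, while the arm keeps its last pose, push and grip.
It also fails if it takes over 64 s, if anything falls off the work surface, if the arm or the gripper's body presses on something with over 40 N, if the wrist force passes 120 N, or if a joint passes its speed limit or range.

## Robot

A 7-joint arm with a two-finger parallel gripper is mounted at the origin on a cart in front of the work surface, level with it; the furniture and walls round the work are solid. World frame = base frame: x ahead of the robot, y to its left, z up, the work surface at z = 0. Lengths are in mm, angles in rad, forces in N, time in s.
With the tool pointing down it reaches from about 425 to 975 mm from the base axis. Payload 16.7 kg.
Tool frame: the origin (TCP) lies midway between the tips of the shut fingers; the grasp point (between the pads) lies 19 mm behind it; z points along the fingers, y is the line along which they close (so a half turn about z gives the same grasp; the last joint's range is limited). The gripper opens to 85 mm and grips with 20 to 120 N. Pads are 22 mm wide; open, the fingers measure 114 mm over their backs; the gripper's body (76 mm by 85 mm) begins 54 mm behind the grasp point. The pads swing forward as they close: fully open they stand 13 mm farther back than shut.
Start: joints at [1.054, 0.426, 0.074, 1.606, -0.034, 1.111, -0.067], TCP at [242.672, -629.83, 231.302] pointing down, gripper open.
Joint ranges: [-2.85, 2.85], [-0.5, 2.14], [-1.23, 1.37], [0.21, 2.46], [-1.02, 4.16], [0.16, 2.05], [-2.73, 2.73]. Speed limits (rad/s): [1.89, 1.89, 2.39, 2.39, 3.01, 3.01, 3.01].

## Interface

Orientations are given as a 3x3 rotation matrix whose columns are the frame's x, y, z axes.
In Python, from cell import arm, capture, ticket gives the robot as it stands.
- The arm moves only by the tool jog_arm, never from a script. Its argument "moves" is a list of rows, each an object with "dr": the turn, a rotation vector about the tool's x, y, z in rad, a list of three; "translation": the shift along the tool's x, y, z in cm, a list of three; "grip": the opening, from 0 (shut) to 1 (fully open). A call has exactly 5 rows; each row is the pose to reach, as a shift and turn from the pose commanded when the call began, along the tool's axes at that moment; what a row does not reach only later rows make up. A row lasts 1/10 s, in which the tool goes at most 50 mm and 8.59 degrees, less where a joint would pass 70% of its speed; a pose out of reach is approached as far as the arm can. A call with a gripper value outside its range is refused whole. The fingers move at their own pace and stop on an object; "force" is the grip in N (left out, the last holds). Time passes only in rows, so rows that repeat a pose let the fingers close, or fill a call up. It gives the time, the measured TCP pose, the force, the opening and the grip force at its end, in the units of the state.
- arm.get_obs(): the state, without advancing time (a new reading comes with each control period).
- capture(name): name is "scene" or "top"; returns a dict with "image" (400x640x3 uint8, red, green, blue), "vertical_fov" (degrees; the focal length in pixels is half the picture's height over the tangent of half this angle, whatever the lens; pixels are square), "cx", "cy" (the principal point, pixels), "extrinsics" (4x4, takes a point from camera to world coordinates). Camera axes: x right, y down, z forward; pixel columns grow to the right and rows downward; lengths in mm; the calibration is good to about 2 mm. A picture is of the moment at which its call begins. There is no depth.
- ticket.finish_job(): hands the job in; it is judged then, once.
The state is a dict: "clock": time; "joint_positions": joint angles; "dq": joint speeds; "effort": joint torques, N m; "position": TCP position; "ee_rot": TCP orientation; "wrist_force": force on the tool from outside, world axes, zero at the start; "ft_torque": the same for the moment, N m; "opening": finger opening in mm; "grasp_force": force on a finger pad.
Only numpy, scipy, OpenCV 4.12 (cv2) and the standard library are available. Lean on these libraries where they do the work, as an engineer would, in place of code of your own. Each camera call takes 0.05 s, during which the arm holds its last target. There are 200 camera calls.

## Working session

There is one attempt and no reset: what is moved stays moved. The work goes in short steps, Python scripts to look and compute and a tool call to move; the robot and the scene stay as the last step left them, time stands still between calls to the robot, and variables do not carry over. Pictures are saved under pics/ and viewed, at most 10 in all, crops included, and the job is handed in when it is done.

Besides the shell and the picture viewer there is one more tool, called as name([rows], argument=value, ...), one row to a line, values as JSON. jog_arm: Moves the arm, as the interface text tells. Its arguments: {"type":"object","properties":{"moves":{"type":"array"},"force":{"type":"number"}},"required":["moves"]}

```bash
ls; mkdir -p pics; cat > h.py <<'E'
import numpy as np, cv2
from cell import arm, capture, ticket
def K(c):
    f=200/np.tan(np.radians(c["vertical_fov"])/2); return f,c["cx"],c["cy"]
def ray(c,u,v):
    f,cx,cy=K(c);E=np.array(c["extrinsics"]);d=E[:3,:3]@np.array([(u-cx)/f,(v-cy)/f,1.]);return E[:3,3],d/np.linalg.norm(d)
def onz(c,u,v,z):
    o,d=ray(c,u,v);return o+d*(z-o[2])/d[2]
def proj(c,p):
    f,cx,cy=K(c);E=np.array(c["extrinsics"]);q=E[:3,:3].T@(np.array(p,float)-E[:3,3]);return np.array([f*q[0]/q[2]+cx,f*q[1]/q[2]+cy])
def tri(r1,r2):
    A=np.zeros((3,3));b=np.zeros(3)
    for o,d in(r1,r2):
        P=np.eye(3)-np.outer(d,d);A+=P;b+=P@o
    x=np.linalg.solve(A,b);return x,[np.linalg.norm((np.eye(3)-np.outer(d,d))@(x-o)) for o,d in(r1,r2)]
E
python3 - <<'E'
from h import *
import pickle
np.set_printoptions(precision=3,suppress=True)
for n in("scene","top"):
    c=capture(n);cv2.imwrite(f"pics/{n}0.png",c["image"][:,:,::-1]);pickle.dump(c,open(n+"0.pkl","wb"));print(n,K(c),np.array(c["extrinsics"]))
o=arm.get_obs();print(o)
E
```

```text
pics
scene (np.float64(422.2349456188694), 316.6917728707858, 193.59679930757312) [[ -0.724  -0.337   0.601  42.256]
 [ -0.689   0.342  -0.639 718.963]
 [  0.01   -0.877  -0.48  503.945]
 [  0.      0.      0.      1.   ]]
top (np.float64(361.83619454606185), 319.66094007060275, 193.72636672808966) [[ -0.019  -0.987   0.16  437.301]
 [ -1.      0.02    0.003 134.034]
 [ -0.006  -0.16   -0.987 917.157]
 [  0.      0.      0.      1.   ]]
{'clock': 0.1, 'joint_positions': array([ 1.054,  0.427,  0.074,  1.607, -0.034,  1.111, -0.067]), 'dq': array([-0.001, -0.002, -0.001, -0.002,  0.   , -0.001, -0.001]), 'effort': array([  0.008, -95.153,   3.771, -46.441,   0.02 ,   0.007,  -0.   ]), 'position': array([ 242.528, -629.518,  230.652]), 'ee_rot': array([[ 0.933,  0.36 , -0.001],
       [ 0.36 , -0.933,  0.001],
       [-0.   , -0.001, -1.   ]]), 'wrist_force': array([ 0.195,  0.044, -0.871]), 'ft_torque': array([ 0.05 , -0.002, -0.02 ]), 'grasp_force': 0.0, 'opening': 85.8130579172622}
```

View pics/scene0.png

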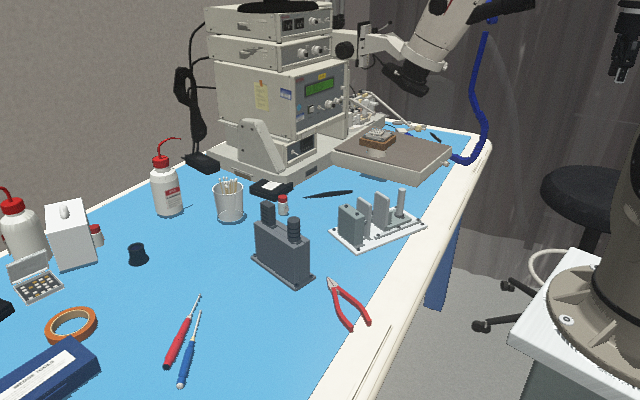

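View pics/top0.png

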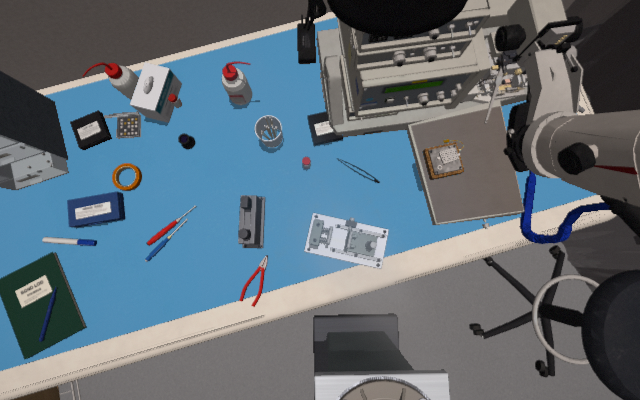

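The scene view shows the stand at about (283,248), with the rectangular taper handle at (268,213) and the round plug at (293,228). The fixture is at about (378,220), with its post at (401,200). In the top view, the stand is at (251,220) and the fixture at (347,240). Next I'll enlarge both.

```bash
python3 - <<'E'
import cv2
a=cv2.imread("pics/top0.png")[180:280,230:400]; cv2.imwrite("pics/topc.png",cv2.resize(a,None,fx=4.5,fy=4.5,interpolation=cv2.INTER_CUBIC))
a=cv2.imread("pics/scene0.png")[180:300,240:435]; cv2.imwrite("pics/scenec.png",cv2.resize(a,None,fx=4,fy=4,interpolation=cv2.INTER_CUBIC))
E
```

```text
(no output)
```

View pics/topc.png

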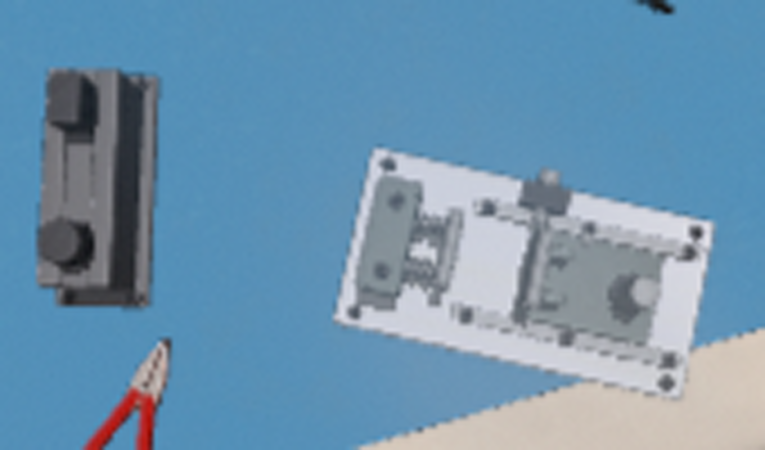

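View pics/scenec.png

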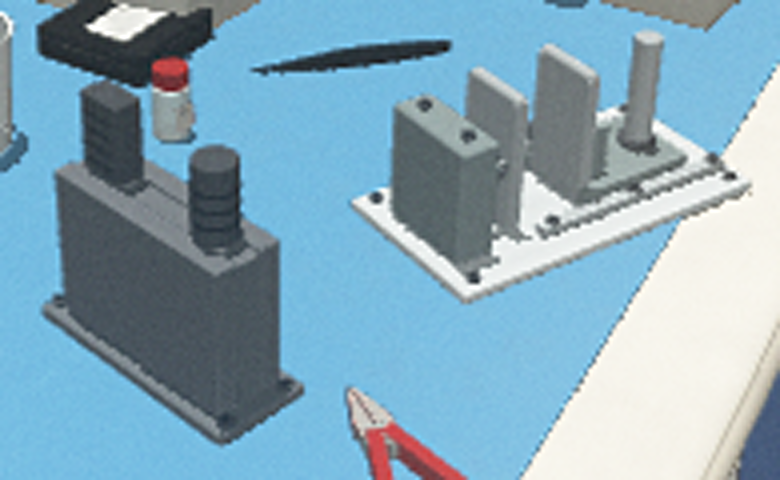

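The crops show the taper gauge at the +x end of the stand, with its handle top at about topc (66,97) and scenec (110,93). The plug is at the other end. The fixture's base corners are at topc (375,148), (715,222), (682,400) and (333,320), and the plunger (+x side) faces up, so fixture +y points left in the top view. The post top is at topc (645,292) and scenec (648,38). Now I'll measure them.

```bash
python3 - <<'E'
from h import *
import pickle
np.set_printoptions(precision=1,suppress=True)
T=pickle.load(open("top0.pkl","rb"));S=pickle.load(open("scene0.pkl","rb"))
tc=lambda u,v:((u+.5)/4.5-.5+230,(v+.5)/4.5-.5+180)
sc=lambda u,v:((u+.5)/4-.5+240,(v+.5)/4-.5+180)
P=lambda c,p,z:onz(c,*p,z)
names=["+y+x","-y+x","-y-x","+y-x"]
tp=[P(T,tc(*p),8) for p in[(375,148),(715,222),(682,400),(333,320)]]
sp=[P(S,sc(*p),8) for p in[(350,203),(750,185),(468,302)]]
print("top corners\n",np.array(tp));print("scene corners +y+x,-y-x,+y-x\n",np.array(sp))
# mask of base
for n,c,roi in(("T",T,(295,205,100,70)),("S",S,(322,215,110,45))):
    im=c["image"];hsv=cv2.cvtColor(im,cv2.COLOR_RGB2HSV);x,y,w,h=roi
    m=np.zeros(im.shape[:2],np.uint8);m[y:y+h,x:x+w]=((hsv[y:y+h,x:x+w,1]<28)).astype(np.uint8)
    m=cv2.morphologyEx(m,cv2.MORPH_OPEN,np.ones((2,2)))
    cs=max(cv2.findContours(m,cv2.RETR_EXTERNAL,cv2.CHAIN_APPROX_NONE)[0],key=cv2.contourArea)[:,0]
    W=np.array([onz(c,u,v,8)[:2] for u,v in cs],np.float32)
    print(n,cv2.minAreaRect(W))
for nm,a,b in[("post top",(645,292),(648,38)),("taper top centre",(66,97),(110,93)),("plug top",(64,243),(214,154)),
  ("sprung plate lip -x end",(440,290),(520,104)),("block top c",(390,245),(446,125))]:
    x,r=tri(ray(T,*tc(*a)),ray(S,*sc(*b)));print(nm,x,r)
E
```

```text
top corners
 [[536.7 154.7   8. ]
 [491.6 -33.8   8. ]
 [395.  -10.9   8. ]
 [441.9 179.4   8. ]]
scene corners +y+x,-y-x,+y-x
 [[536.3 161.1   8. ]
 [394.   -2.8   8. ]
 [437.5 184.7   8. ]]
T ((441.2156066894531, 64.3548583984375), (216.03192138671875, 137.7366485595703), 77.0698013305664)
S ((434.4806823730469, 91.59017944335938), (231.50469970703125, 159.5399932861328), 44.310386657714844)
post top [453.4  17.9  83.4] [np.float64(1.1037379965405307), np.float64(1.103737996540534)]
taper top centre [552.7 304.  126.8] [np.float64(1.17110173283896), np.float64(1.1711017328388325)]
plug top [482.5 305.1 125.7] [np.float64(2.5499191539855253), np.float64(2.549919153985474)]
sprung plate lip -x end [457.3 122.5  84.6] [np.float64(2.3006612596026135), np.float64(2.3006612596027147)]
block top c [481.7 148.1  73.1] [np.float64(3.0736720404628515), np.float64(3.073672040462723)]
```

jog_arm([
  {"dr": [0,0,0.12],"translation": [0.4,-4,0],"grip": 1},
  {"dr": [0,0,0.24],"translation": [0.8,-8,0],"grip": 1},
  {"dr": [0,0,0.36],"translation": [1.2,-12,0],"grip": 1},
  {"dr": [0,0,0.48],"translation": [1.6,-16,0],"grip": 1},
  {"dr": [0,0,0.6],"translation": [2,-19.6,0],"grip": 1},
])

```text
clock: 0.6
position: [190.1, -437.8, 230.9]
ee_rot: [[0.972, -0.235, -0.0], [-0.235, -0.972, 0.001], [-0.0, -0.001, -1.0]]
wrist_force: [1.5, -0.0, 0.8]
opening: 85.1
grasp_force: 0.0
```

jog_arm([
  {"dr": [0,0,0],"translation": [1.7,-3,0],"grip": 0.5},
  {"dr": [0,0,0],"translation": [3.4,-6,0],"grip": 0.5},
  {"dr": [0,0,0],"translation": [5.0,-9,0],"grip": 0.5},
  {"dr": [0,0,0],"translation": [6.7,-12,0],"grip": 0.5},
  {"dr": [0,0,0],"translation": [8.3,-14.8,0],"grip": 0.5},
])

```text
clock: 1.1
position: [306.4, -313.5, 231.3]
ee_rot: [[0.973, -0.23, 0.0], [-0.23, -0.973, 0.0], [-0.0, -0.0, -1.0]]
wrist_force: [-0.5, -0.2, 0.7]
opening: 42.7
grasp_force: 0.0
```

jog_arm([
  {"dr": [0,0,0],"translation": [1.7,-3,0],"grip": 0.5},
  {"dr": [0,0,0],"translation": [3.4,-6,0],"grip": 0.5},
  {"dr": [0,0,0],"translation": [5.0,-9,0],"grip": 0.5},
  {"dr": [0,0,0],"translation": [6.7,-12,0],"grip": 0.5},
  {"dr": [0,0,0],"translation": [8.3,-14.8,0],"grip": 0.5},
])

```text
clock: 1.6
position: [421.3, -188.5, 231.3]
ee_rot: [[0.973, -0.23, -0.0], [-0.23, -0.973, 0.0], [-0.0, -0.0, -1.0]]
wrist_force: [0.1, -1.0, -0.1]
opening: 42.6
grasp_force: 0.0
```

jog_arm([
  {"dr": [0,0,0],"translation": [-0.4,-4.2,0],"grip": 0.5},
  {"dr": [0,0,0],"translation": [-0.8,-8.4,0],"grip": 0.5},
  {"dr": [0,0,0],"translation": [-1.2,-12.6,0],"grip": 0.5},
  {"dr": [0,0,0],"translation": [-1.7,-16.8,0],"grip": 0.5},
  {"dr": [0,0,0],"translation": [-1.7,-20.7,0],"grip": 0.5},
])

```text
clock: 2.1
position: [451.2, 17.4, 231.4]
ee_rot: [[0.973, -0.23, -0.0], [-0.23, -0.973, -0.0], [0.0, 0.0, -1.0]]
wrist_force: [0.8, -0.3, -0.1]
opening: 42.8
grasp_force: 0.0
```

jog_arm([
  {"dr": [0,0,0],"translation": [0,0,3],"grip": 0.5},
  {"dr": [0,0,0],"translation": [0,0,6],"grip": 0.5},
  {"dr": [0,0,0],"translation": [0,0,9],"grip": 0.5},
  {"dr": [0,0,0],"translation": [0,0,12],"grip": 0.5},
  {"dr": [0,0,0],"translation": [0,0,13.1],"grip": 0.5},
])

```text
clock: 2.6
position: [450.1, 15.4, 98.0]
ee_rot: [[0.973, -0.23, -0.004], [-0.23, -0.973, 0.0], [-0.004, 0.001, -1.0]]
wrist_force: [0.1, 0.9, 0.7]
opening: 42.6
grasp_force: 0.0
```

```bash
python3 - <<'E'
from h import *
import pickle
c=capture("scene");pickle.dump(c,open("s1.pkl","wb"));t=capture("top");pickle.dump(t,open("t1.pkl","wb"))
print(arm.get_obs()["position"])
a=c["image"][120:260,330:440,::-1];b=t["image"][195:275,300:400,::-1]
a=cv2.resize(a,None,fx=3.5,fy=3.5,interpolation=cv2.INTER_CUBIC);b=cv2.resize(b,None,fx=4,fy=4,interpolation=cv2.INTER_CUBIC)
o=np.zeros((490,790,3),np.uint8);o[:490,:385]=a;o[:320,390:790]=b;cv2.imwrite("pics/m1.png",o)
E
```

```text
[450.81762502  15.45009774  99.36186126]
```

View pics/m1.png

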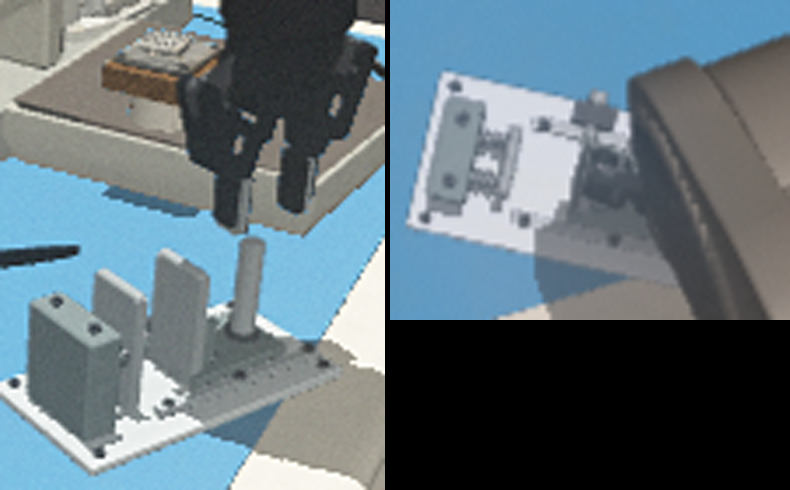

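The fingertips at (227,228) and (296,212) straddle the post top at (252,243). The post sits about 2.5 mm toward +fy and 3 mm toward +fx of the TCP, which agrees with the triangulation. I'll correct that, descend and pinch.

jog_arm([
  {"dr": [0,0,0],"translation": [0.3,-0.25,0],"grip": 0.5},
  {"dr": [0,0,0],"translation": [0.3,-0.25,1.5],"grip": 0.5},
  {"dr": [0,0,0],"translation": [0.3,-0.25,3],"grip": 0.5},
  {"dr": [0,0,0],"translation": [0.3,-0.25,4.5],"grip": 0.5},
  {"dr": [0,0,0],"translation": [0.3,-0.25,4.8],"grip": 0.5},
])

```text
clock: 3.2
position: [455.7, 17.2, 52.5]
ee_rot: [[0.973, -0.23, 0.0], [-0.23, -0.973, -0.0], [0.0, -0.0, -1.0]]
wrist_force: [0.6, -0.1, 0.4]
opening: 42.8
grasp_force: 0.0
```

jog_arm([
  {"dr": [0,0,0],"translation": [0,0,0],"grip": 0.1},
  {"dr": [0,0,0],"translation": [0,0,0],"grip": 0.1},
  {"dr": [0,0,0],"translation": [0,0,0],"grip": 0.1},
  {"dr": [0,0,0],"translation": [0,0,0],"grip": 0.1},
  {"dr": [0,0,0],"translation": [0,0,0],"grip": 0.1},
], force=40)

```text
clock: 3.7
position: [456.0, 17.3, 53.5]
ee_rot: [[0.973, -0.23, 0.002], [-0.23, -0.973, 0.0], [0.002, -0.0, -1.0]]
wrist_force: [-1.6, 0.1, 8.2]
opening: 15.0
grasp_force: 38.9
```

jog_arm([
  {"dr": [0,0,0],"translation": [0,-0.4,0],"grip": 0.1},
  {"dr": [0,0,0],"translation": [0,-0.8,0],"grip": 0.1},
  {"dr": [0,0,0],"translation": [0,-1.2,0],"grip": 0.1},
  {"dr": [0,0,0],"translation": [0,-1.6,0],"grip": 0.1},
  {"dr": [0,0,0],"translation": [0,-2,0],"grip": 0.1},
])

```text
clock: 4.2
position: [460.7, 36.7, 53.5]
ee_rot: [[0.973, -0.23, 0.002], [-0.23, -0.973, -0.0], [0.002, -0.0, -1.0]]
wrist_force: [-0.4, -2.4, 8.8]
opening: 14.8
grasp_force: 39.2
```

jog_arm([
  {"dr": [0,0,0],"translation": [0,-0.2,0],"grip": 0.1},
  {"dr": [0,0,0],"translation": [0,-0.4,0],"grip": 0.1},
  {"dr": [0,0,0],"translation": [0,-0.6,0],"grip": 0.1},
  {"dr": [0,0,0],"translation": [0,-0.8,0],"grip": 0.1},
  {"dr": [0,0,0],"translation": [0,-0.8,0],"grip": 0.1},
])

```text
clock: 4.7
position: [462.6, 44.8, 53.5]
ee_rot: [[0.973, -0.23, 0.002], [-0.23, -0.973, 0.0], [0.002, -0.001, -1.0]]
wrist_force: [0.8, 5.8, 3.8]
opening: 14.8
grasp_force: 39.1
```

jog_arm([
  {"dr": [0,0,0],"translation": [0,-0.1,0],"grip": 0.1},
  {"dr": [0,0,0],"translation": [0,-0.2,0],"grip": 0.1},
  {"dr": [0,0,0],"translation": [0,-0.3,0],"grip": 0.1},
  {"dr": [0,0,0],"translation": [0,-0.3,0],"grip": 0.1},
  {"dr": [0,0,0],"translation": [0,-0.3,0],"grip": 0.1},
])

```text
clock: 5.2
position: [463.4, 47.9, 53.4]
ee_rot: [[0.973, -0.23, 0.002], [-0.23, -0.973, 0.001], [0.002, -0.001, -1.0]]
wrist_force: [-0.5, 2.4, 8.3]
opening: 14.8
grasp_force: 39.5
```

jog_arm([
  {"dr": [0,0,0],"translation": [0,-0.1,0],"grip": 0.1},
  {"dr": [0,0,0],"translation": [0,-0.2,0],"grip": 0.1},
  {"dr": [0,0,0],"translation": [0,-0.3,0],"grip": 0.1},
  {"dr": [0,0,0],"translation": [0,-0.3,0],"grip": 0.1},
  {"dr": [0,0,0],"translation": [0,-0.3,0],"grip": 0.1},
])

```text
clock: 5.7
position: [463.5, 48.3, 53.4]
ee_rot: [[0.973, -0.232, 0.001], [-0.232, -0.973, -0.002], [0.001, 0.002, -1.0]]
wrist_force: [-1.8, -13.3, 16.1]
opening: 14.7
grasp_force: 40.8
```

jog_arm([
  {"dr": [0,0,0],"translation": [0,-0.1,0],"grip": 0.1},
  {"dr": [0,0,0],"translation": [0,-0.2,0],"grip": 0.1},
  {"dr": [0,0,0],"translation": [0,-0.3,0],"grip": 0.1},
  {"dr": [0,0,0],"translation": [0,-0.3,0],"grip": 0.1},
  {"dr": [0,0,0],"translation": [0,-0.3,0],"grip": 0.1},
])

```text
clock: 6.2
position: [463.5, 48.6, 53.4]
ee_rot: [[0.972, -0.234, -0.001], [-0.234, -0.972, -0.005], [0.0, 0.005, -1.0]]
wrist_force: [-5.5, -30.9, 25.9]
opening: 14.7
grasp_force: 42.4
```

jog_arm([
  {"dr": [0,0,0],"translation": [0,0.2,0],"grip": 0.1},
  {"dr": [0,0,0],"translation": [0,0.4,0],"grip": 0.1},
  {"dr": [0,0,0],"translation": [0,0.5,0],"grip": 0.1},
  {"dr": [0,0,0],"translation": [0,0.5,0],"grip": 0.1},
  {"dr": [0,0,0],"translation": [0,0.5,0],"grip": 0.1},
])

```text
clock: 6.7
position: [463.5, 48.1, 53.4]
ee_rot: [[0.973, -0.231, 0.002], [-0.231, -0.973, -0.0], [0.002, -0.0, -1.0]]
wrist_force: [0.3, -2.0, 11.0]
opening: 14.9
grasp_force: 40.2
```

```bash
python3 - <<'E'
from h import *
o=arm.get_obs();print(o["position"],o["ee_rot"],o["wrist_force"])
E
```

```text
[463.45044906  48.12655053  53.40985132] [[ 9.73027814e-01 -2.30679234e-01  1.99115234e-03]
 [-2.30679473e-01 -9.73029788e-01 -1.11609066e-04]
 [ 1.96319644e-03 -3.50719248e-04 -9.99998011e-01]] [ 0.30048914 -2.01440874 10.99673822]
```

jog_arm([
  {"dr": [0,0,0],"translation": [0,0,0],"grip": 0.5},
  {"dr": [0,0,0],"translation": [0,0,0],"grip": 0.5},
  {"dr": [0,0,0],"translation": [0,0,0],"grip": 0.5},
  {"dr": [0,0,0],"translation": [0,0,0],"grip": 0.5},
  {"dr": [0,0,0],"translation": [0,0,0],"grip": 0.5},
])

```text
clock: 7.2
position: [462.4, 48.3, 52.3]
ee_rot: [[0.973, -0.23, -0.0], [-0.23, -0.973, 0.0], [-0.0, 0.0, -1.0]]
wrist_force: [0.1, -0.2, 0.1]
opening: 42.7
grasp_force: 0.0
```

jog_arm([
  {"dr": [0,0,0],"translation": [0,0,-3],"grip": 0.5},
  {"dr": [0,0,0],"translation": [0,0,-7],"grip": 0.5},
  {"dr": [0,0,0],"translation": [0,0,-11],"grip": 0.5},
  {"dr": [0,0,0],"translation": [0,0,-15],"grip": 0.5},
  {"dr": [0,0,0],"translation": [0,0,-16],"grip": 0.5},
])

```text
clock: 7.7
position: [464.1, 48.7, 216.3]
ee_rot: [[0.973, -0.23, 0.005], [-0.23, -0.973, 0.0], [0.005, -0.002, -1.0]]
wrist_force: [-0.6, -0.2, -0.1]
opening: 43.1
grasp_force: 0.0
```

```bash
python3 - <<'E'
from h import *
import pickle
np.set_printoptions(precision=2,suppress=True)
T=pickle.load(open("top0.pkl","rb"));S=pickle.load(open("scene0.pkl","rb"))
S2=capture("scene");T2=capture("top");pickle.dump(S2,open("s2.pkl","wb"));pickle.dump(T2,open("t2.pkl","wb"))
tc=lambda u,v:((u+.5)/4.5-.5+230,(v+.5)/4.5-.5+180)
sc=lambda u,v:((u+.5)/4-.5+240,(v+.5)/4-.5+180)
# yaw of stand from edges
def yaw(c,a,b,z):
    d=onz(c,*a,z)-onz(c,*b,z);return np.degrees(np.arctan2(d[1],d[0]))
print("foot",yaw(T,tc(158,75),tc(149,305),5),"body R",yaw(T,tc(119,68),tc(110,287),86),"scene foot",yaw(S,sc(45,305),sc(222,440),3))
# dark mask, handle in top and scene
for n,c,r in(("T",T,(236,190,26,55)),("S",S,(255,195,55,55))):
    x,y,w,h=r;g=c["image"][y:y+h,x:x+w].mean(2).astype(int)
    m=(g<62).astype(np.uint8);k,l,s,ce=cv2.connectedComponentsWithStats(m)
    for i in range(1,k):
        if s[i,4]>25: print(n,s[i]+np.array([x,y,0,0,0]),ce[i]+[x,y])
a=cv2.resize(S2["image"][170:300,240:440,::-1],None,fx=4,fy=4,interpolation=cv2.INTER_CUBIC);cv2.imwrite("pics/m2.png",a)
E
```

```text
foot -1.9195471487159652 body R -1.8102131147790432 scene foot -3.029833301195286
T [242 197  10  14  61] [248.13 204.64]
T [254 197   8  48 221] [257.76 221.98]
T [243 230   8  10  45] [247.62 235.16]
S [256 195  22   7  94] [269.13 197.05]
S [261 205   8  20  54] [264.26 214.93]
S [288 221  12  18  73] [294.36 231.29]
```

View pics/m2.png

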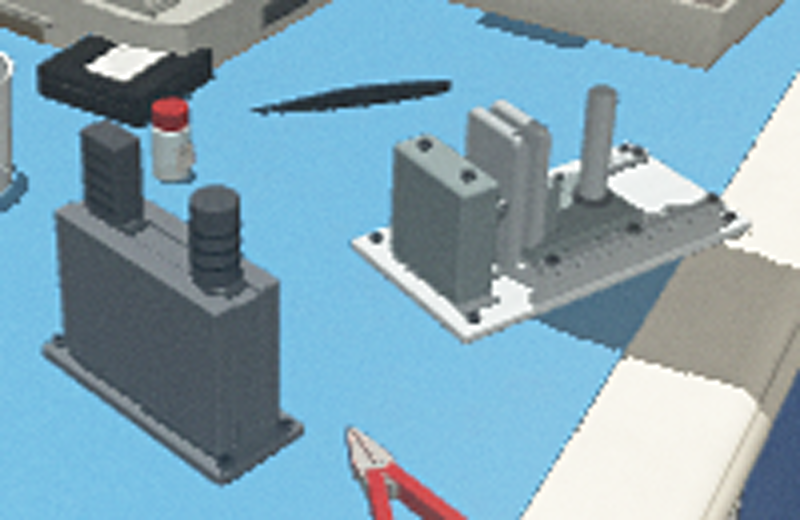

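The picture shows the carriage home, with a narrow gap between the plates at about (510,110) in the crop. The taper handle's top is at (110,133), and nothing else has moved. Next is a move above the taper gauge.

jog_arm([
  {"dr": [0,0,0],"translation": [0.3,-2,0],"grip": 1},
  {"dr": [0,0,0],"translation": [0.6,-5,0],"grip": 1},
  {"dr": [0,0,0],"translation": [0.9,-8,0],"grip": 1},
  {"dr": [0,0,0],"translation": [1.2,-11,0],"grip": 1},
  {"dr": [0,0,0],"translation": [1.4,-13.4,0],"grip": 1},
])

```text
clock: 8.3
position: [506.6, 177.0, 210.4]
ee_rot: [[0.973, -0.229, -0.002], [-0.229, -0.973, -0.0], [-0.002, 0.001, -1.0]]
wrist_force: [0.1, 0.3, -0.1]
opening: 85.4
grasp_force: 0.0
```

jog_arm([
  {"dr": [0,0,-0.05],"translation": [0.3,-3,0],"grip": 1},
  {"dr": [0,0,-0.1],"translation": [0.6,-6,0],"grip": 1},
  {"dr": [0,0,-0.15],"translation": [0.9,-9,0],"grip": 1},
  {"dr": [0,0,-0.194],"translation": [1.2,-12,0],"grip": 1},
  {"dr": [0,0,-0.194],"translation": [1.4,-13.4,0],"grip": 1},
])

```text
clock: 8.8
position: [550.8, 305.1, 210.0]
ee_rot: [[0.999, -0.035, -0.003], [-0.035, -0.999, 0.0], [-0.003, -0.0, -1.0]]
wrist_force: [-0.3, -0.7, -0.3]
opening: 85.3
grasp_force: 0.0
```

```bash
python3 - <<'E'
from h import *
import pickle
np.set_printoptions(precision=2,suppress=True)
S2=pickle.load(open("s2.pkl","rb"));fy=np.array([.2307,.973,0]);fx=np.array([.973,-.2307,0])
o,d=ray(S2,240+602.5/4-.5,170+90.5/4-.5)
k=463.45*.2307+48.13*.973
p=o+d*(k-o@fy)/(d@fy);print("post by plane",p,"z=85:",onz(S2,240+602.5/4-.5,170+90.5/4-.5,85),"fx",p@fx,"tcp fx",np.array([463.45,48.13,0])@fx)
S=capture("scene");pickle.dump(S,open("s3.pkl","wb"));o=arm.get_obs();print(o["position"],o["ee_rot"])
cv2.imwrite("pics/m3.png",cv2.resize(S["image"][90:300,190:350,::-1],None,fx=2.8,fy=2.8,interpolation=cv2.INTER_CUBIC))
E
```

```text
post by plane [463.2   48.19  84.15] z=85: [462.34  49.55  85.  ] fx 439.5735226567046 tcp fx 439.833259
[551.04 306.07 210.2 ] [[ 1.   -0.04 -0.  ]
 [-0.04 -1.    0.  ]
 [-0.   -0.   -1.  ]]
```

View pics/m3.png

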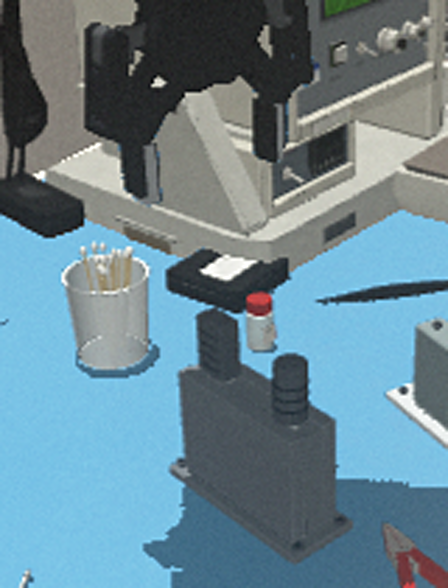

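The fingertips are at (147,200) and (267,160), above the handle top at (218,317). I'll check numerically where the tool axis projects.

```bash
python3 - <<'E'
from h import *
import pickle
np.set_printoptions(precision=1,suppress=True)
S=pickle.load(open("s3.pkl","rb"))
f=lambda p:(proj(S,p)+.5-[190,90])*2.8-.5
for z in(223,210,128):print(z,f([551,306,z]))
print(f([552.7,304,128]))
R=np.array([-.04,-1,0])
for s in(-1,1):print("tip",f(np.array([551,306,223])+s*50*R))
E
```

```text
223 [210.6 179.7]
210 [211.7 199.6]
128 [218.  317.8]
[218.6 315.7]
tip [141.  203.4]
tip [274.4 157.9]
```

jog_arm([
  {"dr": [0,0,0],"translation": [0.1,0.1,3],"grip": 1},
  {"dr": [0,0,0],"translation": [0.1,0.1,6],"grip": 1},
  {"dr": [0,0,0],"translation": [0.1,0.1,9],"grip": 1},
  {"dr": [0,0,0],"translation": [0.1,0.1,11],"grip": 1},
  {"dr": [0,0,0],"translation": [0.1,0.1,11.5],"grip": 1},
])

```text
clock: 9.35
position: [550.8, 299.8, 94.0]
ee_rot: [[0.999, -0.039, -0.004], [-0.039, -0.999, -0.003], [-0.004, 0.003, -1.0]]
wrist_force: [-0.8, -1.2, 0.4]
opening: 85.7
grasp_force: 0.0
```

jog_arm([
  {"dr": [0,0,0],"translation": [0,0,0],"grip": 0.5},
  {"dr": [0,0,0],"translation": [0,0,0],"grip": 0.1},
  {"dr": [0,0,0],"translation": [0,0,0],"grip": 0.1},
  {"dr": [0,0,0],"translation": [0,0,0],"grip": 0.1},
  {"dr": [0,0,0],"translation": [0,0,0],"grip": 0.1},
], force=50)

```text
clock: 9.85
position: [552.8, 302.1, 98.1]
ee_rot: [[0.999, -0.038, 0.001], [-0.038, -0.999, 0.001], [0.001, -0.001, -1.0]]
wrist_force: [-1.7, 0.6, 1.0]
opening: 14.9
grasp_force: 49.9
```

```bash
python3 - <<'E'
from h import *
o=arm.get_obs();print(o["position"],o["wrist_force"],o["ft_torque"],o["opening"],o["grasp_force"])
E
```

```text
[552.75408995 302.14626566  98.13926634] [-1.65848064  0.59948672  1.04205533] [ 0.08202223 -0.03011523 -0.0062019 ] 14.857861074010492 49.87790286540985
```

jog_arm([
  {"dr": [0,0,0],"translation": [0,0,-1],"grip": 0.1},
  {"dr": [0,0,0],"translation": [0,0,-3],"grip": 0.1},
  {"dr": [0,0,0],"translation": [0,0,-5.5],"grip": 0.1},
  {"dr": [0,0,0],"translation": [0,0,-8],"grip": 0.1},
  {"dr": [0,0,0],"translation": [0,0,-9.7],"grip": 0.1},
])

```text
clock: 10.35
position: [552.7, 301.8, 196.8]
ee_rot: [[0.999, -0.038, 0.001], [-0.038, -0.999, 0.001], [0.001, -0.001, -1.0]]
wrist_force: [0.0, 0.2, -0.6]
opening: 15.5
grasp_force: 49.6
```

jog_arm([
  {"dr": [0,0,0],"translation": [0,0,0],"grip": 0.1},
  {"dr": [0,0,0],"translation": [0,0,0],"grip": 0.1},
  {"dr": [0,0,0],"translation": [0,0,0],"grip": 0.1},
  {"dr": [0,0,0],"translation": [0,0,0],"grip": 0.1},
  {"dr": [0,0,0],"translation": [0,0,0],"grip": 0.1},
])

```text
clock: 10.85
position: [552.2, 301.5, 193.6]
ee_rot: [[0.999, -0.038, -0.001], [-0.038, -0.999, -0.0], [-0.001, 0.0, -1.0]]
wrist_force: [-1.0, -0.1, -0.7]
opening: 15.5
grasp_force: 49.6
```

jog_arm([
  {"dr": [0,0,0.04],"translation": [-1,3,0],"grip": 0.1},
  {"dr": [0,0,0.08],"translation": [-2.5,7.3,0],"grip": 0.1},
  {"dr": [0,0,0.12],"translation": [-4.1,12,0],"grip": 0.1},
  {"dr": [0,0,0.16],"translation": [-5.6,16.4,0],"grip": 0.1},
  {"dr": [0,0,0.195],"translation": [-6.7,19.6,0],"grip": 0.1},
])

```text
clock: 11.35
position: [476.6, 105.6, 194.0]
ee_rot: [[0.972, -0.234, -0.001], [-0.234, -0.972, -0.001], [-0.0, 0.001, -1.0]]
wrist_force: [0.1, 0.4, -0.8]
opening: 15.5
grasp_force: 49.6
```

jog_arm([
  {"dr": [0,0,0],"translation": [0,0,0],"grip": 0.1},
  {"dr": [0,0,0],"translation": [0,0,0],"grip": 0.1},
  {"dr": [0,0,0],"translation": [0,0,0],"grip": 0.1},
  {"dr": [0,0,0],"translation": [0,0,0],"grip": 0.1},
  {"dr": [0,0,0],"translation": [0,0,0],"grip": 0.1},
])

```text
clock: 11.85
position: [478.0, 109.2, 194.1]
ee_rot: [[0.973, -0.23, -0.0], [-0.23, -0.973, 0.0], [-0.0, -0.0, -1.0]]
wrist_force: [0.6, -0.1, -0.4]
opening: 15.2
grasp_force: 49.8
```

```bash
python3 - <<'E'
from h import *
import pickle
S=capture("scene");pickle.dump(S,open("s4.pkl","wb"));o=arm.get_obs();p=o["position"];print(p,o["ee_rot"])
fy=np.array([.2315,.9728]);fx=np.array([.9728,-.2315]);P=np.array([463.45,48.13])
q=p[:2]-P;print("fixture y",q@fy-62,"x",q@fx)
f=lambda w:(proj(S,w)+.5-[310,90])*4-.5
print("tip",f([p[0],p[1],p[2]-82]),"gap at 88",f([477.8,108.5,88]))
cv2.imwrite("pics/m4.png",cv2.resize(S["image"][90:240,310:440,::-1],None,fx=4,fy=4,interpolation=cv2.INTER_CUBIC))
E
```

```text
[477.98200645 109.05548006 194.13026192] [[ 9.73193854e-01 -2.29985940e-01 -4.35233597e-04]
 [-2.29985822e-01 -9.73193932e-01  3.05602728e-04]
 [-4.93851026e-04 -1.97313141e-04 -9.99999859e-01]]
fixture y 0.6324664919745757 x 0.03248723639098833
tip [231.77495859 392.15680124] gap at 88 [229.50582497 434.21492076]
```

View pics/m4.png

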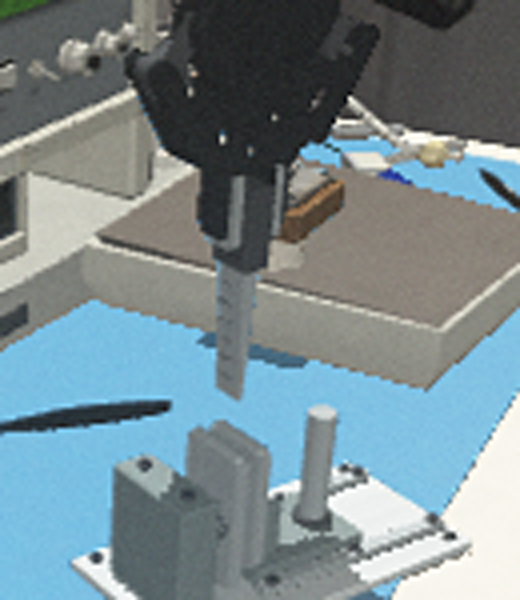

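The blade tip at (230,393) is directly above the gap at (230,434). I'll lower it in stages.

jog_arm([
  {"dr": [0,0,0],"translation": [0,0.05,0.6],"grip": 0.1},
  {"dr": [0,0,0],"translation": [0,0.05,1.4],"grip": 0.1},
  {"dr": [0,0,0],"translation": [0,0.05,2.2],"grip": 0.1},
  {"dr": [0,0,0],"translation": [0,0.05,2.7],"grip": 0.1},
  {"dr": [0,0,0],"translation": [0,0.05,3.2],"grip": 0.1},
])

```text
clock: 12.4
position: [477.7, 107.8, 161.6]
ee_rot: [[0.973, -0.231, -0.001], [-0.231, -0.973, 0.0], [-0.001, 0.0, -1.0]]
wrist_force: [0.4, 0.5, 0.4]
opening: 15.4
grasp_force: 49.8
```

jog_arm([
  {"dr": [0,0,0],"translation": [0,0,0.4],"grip": 0.1},
  {"dr": [0,0,0],"translation": [0,0,0.8],"grip": 0.1},
  {"dr": [0,0,0],"translation": [0,0,1.2],"grip": 0.1},
  {"dr": [0,0,0],"translation": [0,0,1.6],"grip": 0.1},
  {"dr": [0,0,0],"translation": [0,0,2.0],"grip": 0.1},
])

```text
clock: 12.9
position: [477.9, 107.9, 142.1]
ee_rot: [[0.973, -0.231, 0.0], [-0.231, -0.973, 0.0], [0.0, -0.0, -1.0]]
wrist_force: [0.9, -0.7, -1.0]
opening: 15.4
grasp_force: 49.8
```

```bash
cat > st.py <<'E'
from h import *
np.set_printoptions(precision=2,suppress=True)
o=arm.get_obs();p=o["position"];R=o["ee_rot"];fy=np.array([.2315,.9728]);fx=np.array([.9728,-.2315]);q=p[:2]-[463.45,48.13];w=o["wrist_force"]
print("clk",o["clock"],"fy",q@fy-62,"fx",q@fx,"z",p[2],"tip",p[2]-82.1,"F fy",w[:2]@fy,"fx",w[:2]@fx,"z",w[2],"M",o["ft_torque"],"tilt",R[:,2],o["opening"],o["grasp_force"])
E
python3 st.py
```

```text
clk 12.9 fy -0.5085290413425199 fx 0.21200712429606136 z 142.11124911061984 tip 60.01124911061984 F fy -0.49992261548457706 fx 1.0133183623077295 z -1.0142021534750358 M [0.01 0.06 0.04] tilt [ 0.  0. -1.] 15.404829717871783 49.75073754787445
```

jog_arm([
  {"dr": [0,0,0],"translation": [0,-0.05,0.2],"grip": 0.1},
  {"dr": [0,0,0],"translation": [0,-0.05,0.4],"grip": 0.1},
  {"dr": [0,0,0],"translation": [0,-0.05,0.6],"grip": 0.1},
  {"dr": [0,0,0],"translation": [0,-0.05,0.6],"grip": 0.1},
  {"dr": [0,0,0],"translation": [0,-0.05,0.6],"grip": 0.1},
])

```text
clock: 13.4
position: [477.9, 108.3, 136.3]
ee_rot: [[0.973, -0.231, -0.0], [-0.231, -0.973, -0.0], [-0.0, 0.0, -1.0]]
wrist_force: [-0.3, -0.8, -1.0]
opening: 15.2
grasp_force: 49.5
```

```bash
python3 st.py
```

```text
clk 13.4 fy -0.16041566380737038 fx 0.11256185750832852 z 136.2937664644183 tip 54.1937664644183 F fy -0.8118389798945901 fx -0.1348465934406231 z -0.9774363452056979 M [-0.35  0.07  0.07] tilt [-0. -0. -1.] 15.199703352512543 49.52686607837677
```

jog_arm([
  {"dr": [0,0,0],"translation": [0,0,0.2],"grip": 0.1},
  {"dr": [0,0,0],"translation": [0,0,0.4],"grip": 0.1},
  {"dr": [0,0,0],"translation": [0,0,0.4],"grip": 0.1},
  {"dr": [0,0,0],"translation": [0,0,0.4],"grip": 0.1},
  {"dr": [0,0,0],"translation": [0,0,0.4],"grip": 0.1},
])

```text
clock: 13.9
position: [477.8, 108.2, 132.3]
ee_rot: [[0.973, -0.231, -0.0], [-0.231, -0.973, -0.0], [-0.0, 0.0, -1.0]]
wrist_force: [0.3, -2.9, -1.8]
opening: 15.3
grasp_force: 49.5
```

```bash
python3 st.py
```

```text
clk 13.9 fy -0.2200518107551872 fx 0.08865285096072888 z 132.2536007928235 tip 50.15360079282351 F fy -2.72539167901617 fx 0.9257862416288872 z -1.7678610703543727 M [-0.81  0.17  0.01] tilt [-0. -0. -1.] 15.289941666757633 49.451701641082764
```

jog_arm([
  {"dr": [0,0,0],"translation": [0,0.04,0],"grip": 0.1},
  {"dr": [0,0,0],"translation": [0,0.04,0.1],"grip": 0.1},
  {"dr": [0,0,0],"translation": [0,0.04,0.1],"grip": 0.1},
  {"dr": [0,0,0],"translation": [0,0.04,0.1],"grip": 0.1},
  {"dr": [0,0,0],"translation": [0,0.04,0.1],"grip": 0.1},
])

```text
clock: 14.4
position: [477.9, 108.0, 131.4]
ee_rot: [[0.973, -0.231, 0.0], [-0.231, -0.973, 0.0], [0.0, -0.0, -1.0]]
wrist_force: [-0.5, -2.2, -1.1]
opening: 15.2
grasp_force: 49.6
```

```bash
python3 st.py
```

```text
clk 14.4 fy -0.3792579787238708 fx 0.22910711206410586 z 131.35198870061626 tip 49.251988700616266 F fy -2.2567194001779947 fx 0.05498052217163909 z -1.0504418614043172 M [-0.55 -0.04  0.03] tilt [ 0.  0. -1.] 15.210048803778458 49.62034285068512
```

jog_arm([
  {"dr": [0,0,0],"translation": [0,0,0.1],"grip": 0.1},
  {"dr": [0,0,0],"translation": [0,0,0.2],"grip": 0.1},
  {"dr": [0,0,0],"translation": [0,0,0.3],"grip": 0.1},
  {"dr": [0,0,0],"translation": [0,0,0.3],"grip": 0.1},
  {"dr": [0,0,0],"translation": [0,0,0.3],"grip": 0.1},
])

```text
clock: 14.9
position: [477.9, 108.1, 128.3]
ee_rot: [[0.973, -0.231, 0.0], [-0.231, -0.973, 0.0], [0.0, -0.0, -1.0]]
wrist_force: [1.5, -1.1, -0.7]
opening: 14.9
grasp_force: 49.7
```

```bash
python3 st.py
```

```text
clk 14.9 fy -0.35667746222724617 fx 0.21164813495722384 z 128.30409595037366 tip 46.20409595037367 F fy -0.6885768719787313 fx 1.7230562285662854 z -0.6907573265755445 M [-0.39 -0.23 -0.04] tilt [ 0.  0. -1.] 14.896368776045946 49.68208372592926
```

jog_arm([
  {"dr": [0,0,0],"translation": [0,0,0.1],"grip": 0.1},
  {"dr": [0,0,0],"translation": [0,0,0.2],"grip": 0.1},
  {"dr": [0,0,0],"translation": [0,0,0.2],"grip": 0.1},
  {"dr": [0,0,0],"translation": [0,0,0.2],"grip": 0.1},
  {"dr": [0,0,0],"translation": [0,0,0.2],"grip": 0.1},
])

```text
clock: 15.4
position: [477.9, 108.0, 126.3]
ee_rot: [[0.973, -0.231, 0.0], [-0.231, -0.973, 0.0], [0.0, -0.0, -1.0]]
wrist_force: [0.7, -1.3, 0.3]
opening: 15.1
grasp_force: 49.7
```

```bash
python3 st.py
```

```text
clk 15.4 fy -0.38984152902850155 fx 0.180939166187877 z 126.30219370074813 tip 44.20219370074814 F fy -1.1327365062751944 fx 0.9743468866886656 z 0.28311291123193877 M [-0.16 -0.25  0.01] tilt [ 0.  0. -1.] 15.142142595674722 49.69817340373993
```

jog_arm([
  {"dr": [0,0,0],"translation": [0,0,0.1],"grip": 0.1},
  {"dr": [0,0,0],"translation": [0,0,0.2],"grip": 0.1},
  {"dr": [0,0,0],"translation": [0,0,0.2],"grip": 0.1},
  {"dr": [0,0,0],"translation": [0,0,0.2],"grip": 0.1},
  {"dr": [0,0,0],"translation": [0,0,0.2],"grip": 0.1},
])

```text
clock: 15.9
position: [477.9, 108.0, 124.3]
ee_rot: [[0.973, -0.231, 0.0], [-0.231, -0.973, 0.0], [-0.0, -0.0, -1.0]]
wrist_force: [1.4, 0.5, 1.0]
opening: 15.7
grasp_force: 49.8
```

```bash
python3 st.py
```

```text
clk 15.9 fy -0.3945266759640944 fx 0.17006724532906678 z 124.30438713626982 tip 42.20438713626983 F fy 0.8506966915224721 fx 1.2652144878933815 z 1.0124701854753846 M [ 0.1  -0.28 -0.03] tilt [ 0.  0. -1.] 15.733869384470331 49.80260968208313
```

jog_arm([
  {"dr": [0,0,0],"translation": [0,-0.01,0.1],"grip": 0.1},
  {"dr": [0,0,0],"translation": [0,-0.02,0.2],"grip": 0.1},
  {"dr": [0,0,0],"translation": [0,-0.02,0.3],"grip": 0.1},
  {"dr": [0,0,0],"translation": [0,-0.02,0.3],"grip": 0.1},
  {"dr": [0,0,0],"translation": [0,-0.02,0.3],"grip": 0.1},
])

```text
clock: 16.4
position: [477.9, 108.2, 121.2]
ee_rot: [[0.973, -0.231, -0.0], [-0.231, -0.973, 0.0], [-0.0, -0.0, -1.0]]
wrist_force: [1.8, 0.8, 2.0]
opening: 15.2
grasp_force: 49.8
```

```bash
python3 st.py
```

```text
clk 16.4 fy -0.21165517080206087 fx 0.15217143942065536 z 121.23746275376811 tip 39.13746275376812 F fy 1.2081866127206957 fx 1.5444763186387684 z 1.9670669897041424 M [ 0.15 -0.33 -0.03] tilt [-0.  0. -1.] 15.198404528351904 49.78419542312622
```

jog_arm([
  {"dr": [0,0,0],"translation": [0,-0.01,0.1],"grip": 0.1},
  {"dr": [0,0,0],"translation": [0,-0.02,0.2],"grip": 0.1},
  {"dr": [0,0,0],"translation": [0,-0.02,0.3],"grip": 0.1},
  {"dr": [0,0,0],"translation": [0,-0.02,0.3],"grip": 0.1},
  {"dr": [0,0,0],"translation": [0,-0.02,0.3],"grip": 0.1},
])

```text
clock: 16.9
position: [477.9, 108.4, 118.3]
ee_rot: [[0.973, -0.231, -0.0], [-0.231, -0.973, 0.0], [-0.0, -0.0, -1.0]]
wrist_force: [1.5, 0.2, -0.1]
opening: 15.5
grasp_force: 49.8
```

```bash
python3 st.py;python3 - <<'E'
from h import *
import pickle
S=capture("scene");pickle.dump(S,open("s5.pkl","wb"))
S2=pickle.load(open("s2.pkl","rb"))
f=lambda S:cv2.resize(S["image"][130:220,330:400,::-1],None,fx=5.6,fy=5.6,interpolation=cv2.INTER_CUBIC)
cv2.imwrite("pics/m5.png",np.hstack([f(S2),f(S)]))
E
```

```text
clk 16.9 fy -0.03724530845884999 fx 0.13803444186156857 z 118.25407716714 tip 36.15407716714 F fy 0.5895628466816342 fx 1.4162187823494914 z -0.1168871711821039 M [ 0.14 -0.32 -0.04] tilt [-0.  0. -1.] 15.468590196615281 49.84629929065704
```

View pics/m5.png

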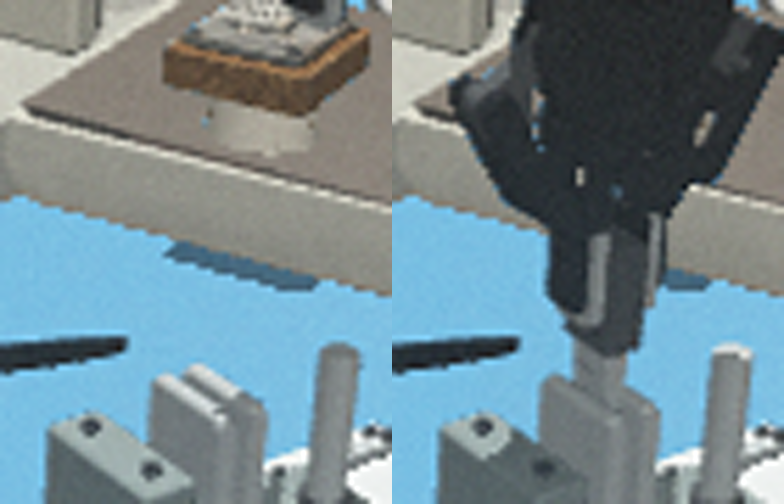

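The right half, against the gap-only view on the left, shows the blade between the plates. The sprung plate's left edge moved from x=152 to x=148 within its panel (about 0.7 px, roughly 1.3 mm), and the post didn't move. I'll refine this with averaged forces and sub-pixel edges.

```bash
cat > m.py <<'E'
from h import *
import pickle
np.set_printoptions(precision=2,suppress=True)
F=[];M=[];im=[]
for i in range(10):
    S=capture("scene");im.append(S["image"].astype(float));o=arm.get_obs();F.append(o["wrist_force"]);M.append(o["ft_torque"])
F=np.array(F);print("F",F.mean(0),F.std(0),"M",np.mean(M,0))
S2=pickle.load(open("s2.pkl","rb"));A=S2["image"].astype(float);B=np.mean(im,0)
def edge(I,r,c0,c1): # subpixel crossing of saturation-like (blue-red)
    s=I[r,c0:c1,2]-I[r,c0:c1,0];m=(s[:3].mean()+s[-3:].mean())/2
    k=np.where((s[:-1]>=m)&(s[1:]<m))[0]
    return c0+k[0]+(s[k[0]]-m)/(s[k[0]]-s[k[0]+1]) if len(k) else np.nan
a=[edge(A,r,346,364) for r in range(197,208)];b=[edge(B,r,346,364) for r in range(197,208)]
print(np.array(a));print(np.array(b));print("shift px",np.nanmedian(np.array(b)-a))
for y in(0,1.5,3): print("pred",y,proj(S2,np.array([459.3+3*.23+y*.2315+19.4,113-4.6*0+y*.9728,80.])))
p=arm.get_obs()["position"]
E
python3 m.py; python3 st.py
```

```text
F [ 1.78  0.19 -1.3 ] [0.52 0.5  1.23] M [ 0.13 -0.42 -0.04]
[357.28 356.53 356.56 356.55 356.25 356.21 356.45 356.98 346.83 356.93
 349.92]
[356.99 356.33 355.96 355.93 355.93 355.66 355.84 356.8  346.86 348.58
 349.37]
shift px -0.5500000000000114
pred 0 [364.74 202.14]
pred 1.5 [364.16 202.33]
pred 3 [363.58 202.53]
clk 17.45 fy -0.07570009993820292 fx 0.1257006541573711 z 118.26890144253376 tip 36.168901442533766 F fy 0.8023565211008263 fx 1.533127242080647 z -3.0300236748032976 M [ 0.15 -0.42 -0.06] tilt [-0.  0. -1.] 15.230205933816489 49.337568283081055
```

```bash
python3 - <<'E'
from h import *
import pickle
np.set_printoptions(precision=2,suppress=True)
S2=pickle.load(open("s2.pkl","rb"));S=pickle.load(open("s5.pkl","rb"))
p=np.array([477.9,108.4]);fy=np.array([.2315,.9728]);fx=np.array([.9728,-.2315])
f=lambda w:(proj(S,w)+.5-[330,130])*5.6-.5+[392,0]
for x,y in((-13,8),(13,8),(-13,-8)):
  for z in(106.2,110,113):print(x,y,z,f([*(p+x*fx+y*fy),z]))
def ed(I,r,c0,c1,sg):
    I=I.astype(float);s=sg*(I[r,c0:c1,2]-I[r,c0:c1,0]);m=(s[0]+s[-1])/2
    k=np.where((s[:-1]>=m)&(s[1:]<m))[0];return c0+k[0]+(s[k[0]]-m)/(s[k[0]]-s[k[0]+1]) if len(k) else np.nan
for r in range(194,206,2): print(r,[ed(I["image"],r,382,390,1) for I in(S2,S)],[ed(I["image"],r,390,398,-1) for I in(S2,S)])
E
python3 - <<'E'
import pickle,cv2
S=pickle.load(open("s5.pkl","rb"))["image"][182:212,352:382,::-1]
cv2.imwrite("pics/m6.png",cv2.resize(S,None,fx=18,fy=18,interpolation=cv2.INTER_CUBIC))
E
```

```text
-13 8 106.2 [610.55 359.98]
-13 8 110 [611.29 350.46]
-13 8 113 [611.88 342.91]
13 8 106.2 [564.53 330.44]
13 8 110 [565.16 321.07]
13 8 113 [565.66 313.65]
-13 -8 106.2 [645.75 348.46]
-13 -8 110 [646.57 339.  ]
-13 -8 113 [647.22 331.51]
194 [np.float64(386.5869565217391), np.float64(386.56849315068496)] [np.float64(393.75), np.float64(393.7769230769231)]
196 [np.float64(386.2909090909091), np.float64(386.52985074626866)] [np.float64(393.5773195876289), np.float64(393.7133333333333)]
198 [np.float64(385.94444444444446), np.float64(385.96)] [np.float64(393.39864864864865), np.float64(393.5625)]
200 [np.float64(385.7142857142857), np.float64(385.9237288135593)] [np.float64(393.16037735849056), np.float64(393.4805194805195)]
202 [np.float64(385.5692307692308), np.float64(385.67721518987344)] [np.float64(392.7536231884058), np.float64(393.10185185185185)]
204 [np.float64(385.5378787878788), np.float64(385.54545454545456)] [np.float64(392.5806451612903), np.float64(392.7535211267606)]
```

View pics/m6.png

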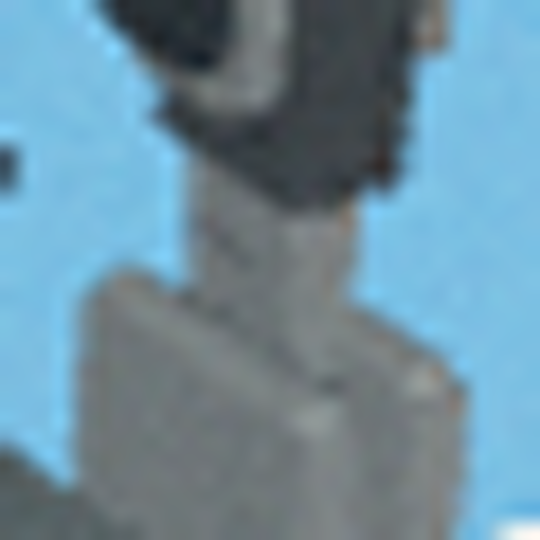

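The handle's lower corner at (290,208) puts its underside at about z 107.5, so the tip is about 37 mm up and the blade is about 7.9 mm thick at the lips. Depth, force and edge shift all point to the sprung plate giving about 1.4 mm. The gauge is upright and still held, so I'm handing in.

```bash
python3 -c "
from cell import ticket
print(ticket.finish_job())"
```

```text
the job is handed in; nothing more can be done
None
```

I handed the job in: the carriage is home against its stop, and the arm is still holding the taper gauge upright in the gap. By image and depth estimate, it pushes the sprung plate back about 1.4 mm. I didn't get a clean steady drag-force reading.

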